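Tip the tray and scoop up the vials

TASK

Press the tab at the end of the balanced tray right down so that the three vials lying in it roll together against that end, then take the scoop by its grip, run it down the tilted tray under all three vials and lift them out of it together. Set the loaded scoop down flat on the worktop with all three vials lying in it, and let go. Do not touch the vials with the gripper, and leave the other things where they are.

Things in the scene. Friction and masses are not known exactly. Their poses are not given: they have to be found in the camera images.
- tray (a joint): tilt of the shallow aluminium tray about its crosswise pivot, rad: 0 = level (as it starts), grows as the tab end goes down, stop at 0.25. It is balanced and its pivot is stiff: it stays at any tilt it is left at, and about 4 N down on the tab moves it. The pivot axis runs along the tray's y, 90 mm above the worktop, level with the underside of the tray's floor.
- tray_tab (a point): middle of the top of the rubber-topped press tab (pad 44x56 mm) that sticks out from one end of the tray, the only end with one; turns with the tray. x points out along the tray towards the tab end, y across, z up out of the tray. In this frame the pivot lies at x = -200 mm, z = -8 mm.
- tray_low (a point): inside foot of the tray's end wall on the tab side, at its middle; axes as tray_tab. Inside, the tray is 300 mm long (x 0 to -300 mm) and 132 mm wide (y -66 to +66 mm), floor flat at z = 0; this wall is 46 mm high, the others 35 mm, all 4 mm thick. The stand's cheeks and knobs beside the middle of the tray reach y = +-94 mm and stay below the rims.
- tray_roller (a point): middle of the inner face of a free-turning steel roller bar (12 mm thick) across the tray at the tab end, 16 mm in from the wall; axes as tray_tab. The bar runs from 11 to 23 mm above the floor, a fixed hood over it; the vials come to rest against it, and the scoop's lip and ridge pass under it as far as the end wall, so that the last vial gets behind the ridge. Draw the scoop back slowly before lifting.
- scoop_grip (a point): centre of the grip of the loose flat steel scoop (0.2 kg) that stands on the worktop: an upright grey plate over its back wall, 14 mm thick along x, 40 mm wide along y, from 50 to 122 mm above the scoop's flat underside; this point is 95 mm above the underside. x points from the back wall to the open front, y across, z up. The heel (rear bottom edge) is 3 mm behind this point.
- scoop_lip (a point): middle of the scoop's front edge, at its underside, 126 mm in front of the grip; axes as scoop_grip. The blade is 100 mm wide and 2.5 mm thick; a front ramp rises to a 7 mm ridge 12 mm behind the lip and the side rims are 5 mm high, so vials lying across it stay behind the ridge; 112 mm clear from ridge to back wall, which is 50 mm high.
- vial_a_mid (a point): centre of one of the three capped sample vials that lie across the tray, 95 mm long, 28 mm thick, about 0.055 kg; z runs along the vial to its cap. Lies 14 mm over the tray's floor. They roll when the tray is tilted well, in about a second.
- vial_b_mid (a point): centre of one of the three capped sample vials that lie across the tray, 95 mm long, 28 mm thick, about 0.055 kg; z runs along the vial to its cap. Lies 14 mm over the tray's floor. They roll when the tray is tilted well, in about a second.
- vial_c_mid (a point): centre of one of the three capped sample vials that lie across the tray, 95 mm long, 28 mm thick, about 0.055 kg; z runs along the vial to its cap. Lies 14 mm over the tray's floor. They roll when the tray is tilted well, in about a second.
- timer: bystander: small white bench timer, 58x73x38 mm; origin at the centre of its underside
- beaker_250: bystander: empty glass beaker, 73 mm wide, 96 mm tall; origin at the centre of its underside
- tape_roll: bystander: roll of tape lying flat, 73 mm wide, 19 mm tall; origin at the centre of its underside
- marker: bystander: marker pen lying down, about 134 mm long; origin at the centre of its underside
- spanner_14: bystander: small open-ended spanner lying flat, about 124 mm long; origin at the centre of its underside
- calculator: bystander: desk calculator lying flat, 134x91x14 mm; origin at the centre of its underside

How it is judged (in metres and radians):
On the way, in this order (a step that is already met when the one before it is completed fails the run):
1. the tray is pressed fully down at the tab end and all three vials have rolled together at that end, the scoop still standing on the worktop (value of joint tray above 0.22 rad and height (world z) of scoop_grip below 0.102 m and angle between scoop_grip's own z axis and vertical below 0.1 rad and x of each of vial_a_mid, vial_b_mid, vial_c_mid in the frame of tray_low above -0.12 m), for 0.2 s.
2. all three vials lie in the scoop and it is lifted out of the tray (x of vial_a_mid in the frame of scoop_grip between 0.005 and 0.118 m and y of vial_a_mid in the frame of scoop_grip between -0.04 and 0.04 m and z of vial_a_mid in the frame of scoop_grip between -0.09 and -0.03 m and x of vial_b_mid in the frame of scoop_grip between 0.005 and 0.118 m and y of vial_b_mid in the frame of scoop_grip between -0.04 and 0.04 m and z of vial_b_mid in the frame of scoop_grip between -0.09 and -0.03 m and x of vial_c_mid in the frame of scoop_grip between 0.005 and 0.118 m and y of vial_c_mid in the frame of scoop_grip between -0.04 and 0.04 m and z of vial_c_mid in the frame of scoop_grip between -0.09 and -0.03 m and z of scoop_grip in the frame of tray_low above 0.14 m), for 0.2 s.
At the end, for the whole second after the job is handed in: The scoop stands flat on the worktop (grip centre 90 to 100 mm up, tilt under 0.06 rad), released; the centre of each of the three vials is over its blade (5 to 118 mm in front of the grip, within 40 mm of its middle, 30 to 90 mm below the grip centre) (x of vial_a_mid in the frame of scoop_grip between 0.005 and 0.118 m and y of vial_a_mid in the frame of scoop_grip between -0.04 and 0.04 m and z of vial_a_mid in the frame of scoop_grip between -0.09 and -0.03 m and x of vial_b_mid in the frame of scoop_grip between 0.005 and 0.118 m and y of vial_b_mid in the frame of scoop_grip between -0.04 and 0.04 m and z of vial_b_mid in the frame of scoop_grip between -0.09 and -0.03 m and x of vial_c_mid in the frame of scoop_grip between 0.005 and 0.118 m and y of vial_c_mid in the frame of scoop_grip between -0.04 and 0.04 m and z of vial_c_mid in the frame of scoop_grip between -0.09 and -0.03 m and height (world z) of scoop_grip between 0.09 and 0.1 m and angle between scoop_grip's own z axis and vertical below 0.06 rad); the robot touches nothing.
It fails at once if a vial is touched by the gripper (more than 1 N) (contact force between the fingers and vial_a above 1 N or contact force between the fingers and vial_b above 1 N or contact force between the fingers and vial_c above 1 N).
It fails at once if one of the other things is moved by more than 30 mm (distance of any of timer, beaker_250, tape_roll, marker, spanner_14, calculator from where it was at the start of the episode above 0.03 m).
It also fails if it takes over 72 s, if anything falls off the work surface, if the arm or the gripper's body presses on something with over 40 N, if the wrist force passes 120 N, or if a joint passes its speed limit or range.

ROBOT

A 6-joint arm with a two-finger parallel gripper is mounted at the origin on a cart in front of the work surface, level with it; the furniture and walls round the work are solid. World frame = base frame: x ahead of the robot, y to its left, z up, the work surface at z = 0. Lengths are in m, angles in degrees, forces in N, time in s.
With the tool pointing down it reaches from about 0.325 to 0.775 m from the base axis. Payload 5.5 kg.
Tool frame: the origin (TCP) lies at the centre of the arm's flange, where the gripper is bolted on; the fingertips stand 182 mm ahead of it and the grasp point (between the pads) lies 163 mm ahead of it; z points along the fingers, y is the line along which they close (so a half turn about z gives the same grasp; the last joint's range is limited). The gripper opens to 88 mm and grips with 3 to 60 N. Pads are 20 mm wide; open, the fingers measure 115 mm over their backs; the gripper's body (75 mm by 178 mm) begins 61 mm behind the grasp point.
Start: joints at [70.835, 5.22, 70.514, -0, 104.267, -3.249], TCP at [0.165, 0.577, 0.405] pointing down, gripper open.
Joint ranges: [-164.24, 164.24], [-49.07, 125.15], [9.68, 141.18], [-86.29, 266.29], [3.28, 154.24], [-151.56, 151.56]. Speed limits (degrees/s): [147.25, 147.25, 172.46, 180, 180, 180].

INTERFACE

Orientations are given as [roll, pitch, yaw] about the fixed x, y, z axes, in that order (R = Rz(yaw) Ry(pitch) Rx(roll)).
In Python, from station import r gives the robot as it stands. The module is installed in compiled form; this text tells all that it offers. Calls block until the motion is done:
- r.reach(position, orientation): joint-space move of the TCP to a pose.
- r.servo_line(position, rotation=None, speed=0.15): straight line of the TCP; rotation=None keeps the orientation; speed is the mean speed in m/s.
- r.move_joints(angles): joint-space move.
- r.let_go() and r.grab(squeeze=None): open the fingers fully, or close them until they stop; squeeze is the grip in N (None keeps the last).
- r.wait(seconds).
- r.inverse_kinematics(position, orientation): joint angles nearest the present ones, or None.
- r.sense(): the state.
- r.snapshot(name): name is "side" or "top" or "wrist"; returns a dict with "frame" (480x640x3 uint8, red, green, blue), "fx", "fy", "cx", "cy" (pixels), "R" (3x3) and "t" (3): a world point X has camera coordinates R X + t. Camera axes: x right, y down, z forward; pixel columns grow to the right and rows downward; lengths in m; the calibration is good to about 2 mm. The wrist camera is an equidistant fisheye: a pixel r from the principal point sees the ray r / f radians off the axis. A picture is of the moment at which its call begins. There is no depth.
A pose or a line that the arm cannot do raises r.IKError and nothing moves.
- r.hand_in(): hands the job in; it is judged then, once.
The state is a dict: "clock": time; "joints": joint angles; "joint_vel": joint speeds; "joint_torque": joint torques, N m; "tcp_pos": TCP position; "orientation": TCP orientation; "contact_force": force on the tool from outside, world axes, zero at the start; "torque": the same for the moment, N m; "opening": finger opening in m; "gripper_force": force on a finger pad.
Only numpy, scipy, OpenCV 4.12 (cv2) and the standard library are available. Lean on these libraries where they do the work, as an engineer would, in place of code of your own. Each camera call takes 0.05 s, during which the arm holds its last target. There are 200 camera calls.

## Working session

There is one attempt and no reset: what is moved stays moved. The work goes in short steps, each a Python script; the robot and the scene stay as the last script left them, time stands still between calls to the robot, and variables do not carry over. Pictures are saved under pics/ and viewed, at most 13 in all, crops included, and the job is handed in when it is done.

```bash
mkdir -p pics
cat > h.py <<'E'
import numpy as np, cv2, pickle
from station import r
E
python3 - <<'E'
from h import *
d={}
for n in ("top","side"):
    s=r.snapshot(n); d[n]=s; cv2.imwrite(f"pics/{n}0.png",s["frame"][:,:,::-1])
    print(n,s["fx"],s["fy"],s["cx"],s["cy"],np.round(s["R"],3).tolist(),np.round(s["t"],3).tolist(),(-np.array(s["R"]).T@np.array(s["t"])).round(3))
pickle.dump(d,open("cams.pkl","wb"))
print(r.sense())
E
```

```text
top 539.2090835815163 539.2090835815163 317.9334464861655 243.92604861496548 [[-0.0, -1.0, 0.01], [-0.986, -0.001, -0.169], [0.169, -0.01, -0.986]] [-0.009, 0.575, 1.431] [0.324 0.006 1.508]
side 437.68816865520796 437.68816865520796 324.40191270804473 247.6889754418848 [[-0.942, 0.335, -0.001], [0.204, 0.572, -0.795], [-0.265, -0.749, -0.607]] [0.544, -0.048, 1.685] [0.969 1.107 0.986]
{'clock': 0.1, 'joints': array([ 7.08340902e+01,  5.25740639e+00,  7.05753763e+01, -1.06381523e-03,
        1.04267043e+02, -3.24892093e+00]), 'joint_vel': array([-0.03367802, -0.14083957, -0.34235653, -0.12556614,  0.10417647,
        0.07810137]), 'joint_torque': array([ 2.39235822e-03, -4.47857094e+01, -4.07568634e+01,  6.99700112e-02,
        2.85031280e-02, -1.23200307e-04]), 'tcp_pos': array([0.16456817, 0.57703546, 0.40363028]), 'orientation': array([-1.79900276e+02, -4.62773875e-03,  1.64082746e+02]), 'contact_force': array([-0.03193161,  0.19826272,  0.03039771]), 'torque': array([-0.04531586,  0.05231156,  0.03825633]), 'gripper_force': 0.0, 'opening': 0.08807820622982152}
```

View pics/top0.png

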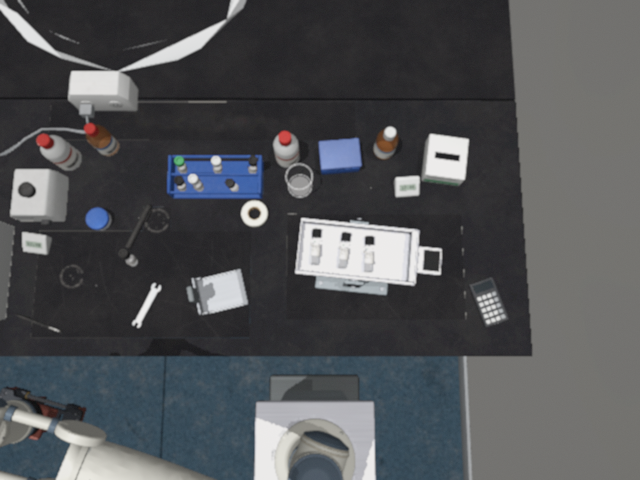

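View pics/side0.png

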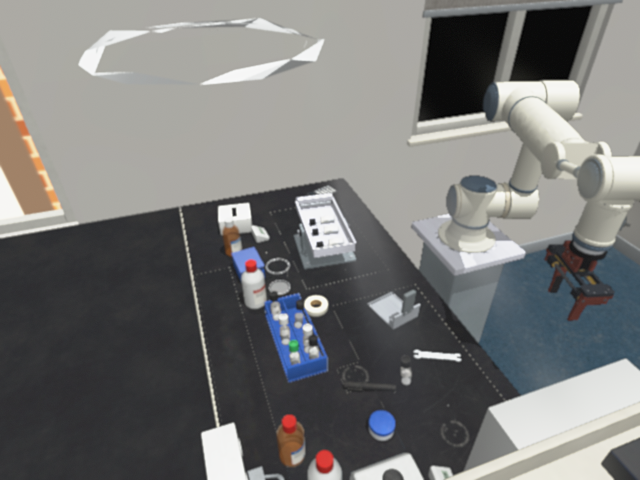

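The top view shows the tray at about (357,250) with its tab at (430,261), pointing towards world -y. The scoop is at (220,292) with its grip at (200,295) and its front towards -y. The side view agrees. Next I zoom in for corner pixels.

Run:
```python
from h import *
d=pickle.load(open("cams.pkl","rb"))
f=d["top"]["frame"][:,:,::-1]
a=cv2.resize(f[210:305,280:450],None,fx=4.7,fy=4.7,interpolation=cv2.INTER_CUBIC)
b=cv2.resize(f[260:325,180:260],None,fx=4.7,fy=4.7,interpolation=cv2.INTER_CUBIC)
cv2.imwrite("pics/a.png",a)
g=d["side"]["frame"][:,:,::-1]
c=cv2.resize(g[280:335,360:430],None,fx=5,fy=5,interpolation=cv2.INTER_CUBIC)
H=max(b.shape[0],c.shape[0]);o=np.zeros((H,b.shape[1]+c.shape[1],3),np.uint8);o[:b.shape[0],:b.shape[1]]=b;o[:c.shape[0],b.shape[1]:]=c
cv2.imwrite("pics/b.png",o);print(a.shape,b.shape,c.shape)
```

```text
(446, 799, 3) (306, 376, 3) (275, 350, 3)
```

View pics/a.png

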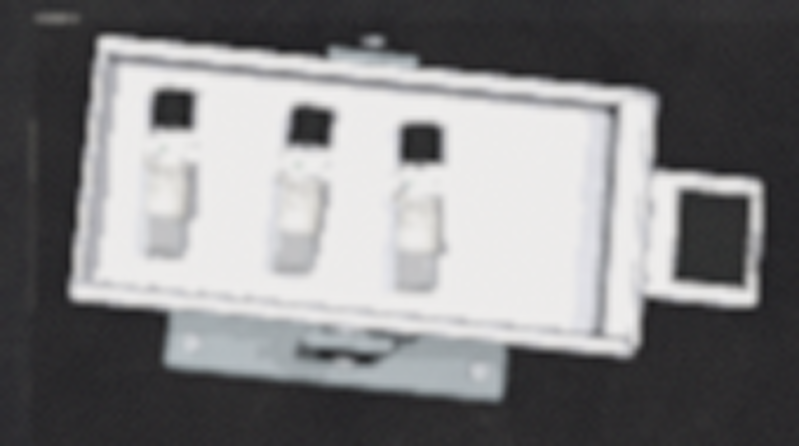

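View pics/b.png

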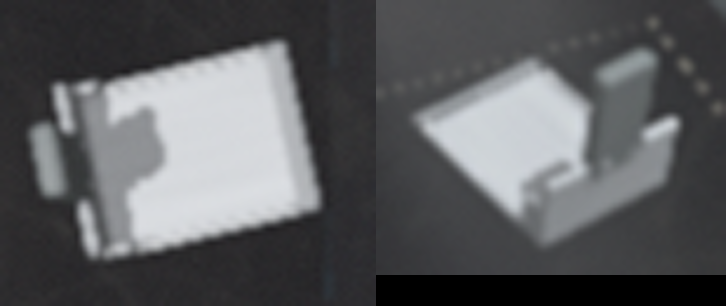

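The tray zoom has rim corners at (101,37), (72,298), (656,92) and (633,355), and pad corners at (682,187) to (744,288). In the scoop crop the lip corners are at (283,40) and (320,208), and the grip top is around (48,160). I'll fit both poses from these.

```bash
cat >> h.py <<'E'
from scipy.optimize import least_squares
def proj(s,X):
    c=np.asarray(X)@np.array(s["R"]).T+np.array(s["t"])
    return np.c_[s["fx"]*c[:,0]/c[:,2]+s["cx"],s["fy"]*c[:,1]/c[:,2]+s["cy"]]
def T2(p,L):
    c,s=np.cos(p[2]),np.sin(p[2]); L=np.asarray(L,float)
    return np.c_[p[0]+c*L[:,0]-s*L[:,1],p[1]+s*L[:,0]+c*L[:,1],L[:,2]]
def un(uv,o,k): return (np.array(uv,float)+.5)/k-.5+np.array(o)
E
python3 - <<'E'
from h import *
d=pickle.load(open("cams.pkl","rb"))
k=4.7
L=[(-.154,.07,.128),(-.154,-.07,.128),(.154,.07,.139),(.154,-.07,.139),(.178,.028,.098),(.222,.028,.098),(.178,-.028,.098),(.222,-.028,.098)]
uv=un([(101,37),(72,298),(656,92),(633,355),(682,187),(752,192),(675,280),(744,288)],(280,210),k)
f=lambda p:(proj(d["top"],T2(p,L))-uv).ravel()
s=least_squares(f,[.4,-.1,-1.6]);print("tray",s.x[:2],np.degrees(s.x[2]));print(f(s.x).reshape(-1,2).round(1))
tr=s.x
L1=[(.126,.05,0.002),(.126,-.05,0.002),(-.003,.05,.05),(-.003,-.05,.05),(-.007,.02,.122),(-.007,-.02,.122),(.007,-.02,.122)]
uv1=un([(283,40),(320,208),(58,85),(95,258),(32,125),(43,197),(66,195)],(180,260),k)
L2=[(.126,.05,.002),(.126,-.05,.002),(-.003,.05,0),(-.003,-.05,.05)]
uv2=un([(37,117),(164,60),(166,245),(304,122)],(360,280),5)
f=lambda p:np.r_[(proj(d["top"],T2(p,L1))-uv1).ravel(),(proj(d["side"],T2(p,L2))-uv2).ravel()]
s=least_squares(f,[.3,.3,-1.4]);print("scoop",s.x[:2],np.degrees(s.x[2]));print(f(s.x).reshape(-1,2).round(1))
pickle.dump((tr,s.x),open("poses.pkl","wb"))
# vials (approx centres in top crop) -> tray frame
for c in [(172,172),(303,190),(419,207)]:
    u=un([c],(280,210),k)[0]
    q=least_squares(lambda q:(proj(d["top"],T2(tr,[(q[0],q[1],.107)]))[0]-u),[0,0]).x;print("vial",q.round(3))
E
```

```text
tray [ 0.54274498 -0.10894528] -95.75924651218533
[[-0.4  1.3]
 [ 0.1 -1.3]
 [-0.4  0.5]
 [ 0.8 -1.8]
 [-1.  -0.3]
 [ 0.7  0.3]
 [-0.9  0.8]
 [ 1.1  0.7]]
scoop [0.43237274 0.32014603] -76.68370108424757
[[ 0.4  1.2]
 [ 0.   0.3]
 [-0.7  0.3]
 [-1.4 -0.3]
 [-0.7  0.5]
 [-0.   0.4]
 [ 0.5 -0.4]
 [-0.6 -0.4]
 [-1.7 -0.7]
 [-0.2  0.1]
 [-0.6 -0.2]]
vial [-0.107  0.005]
vial [-0.033  0.002]
vial [ 0.033 -0.001]
```

```bash
cat >> h.py <<'E'
from scipy.spatial.transform import Rotation as Ro
tray,scoop=pickle.load(open("poses.pkl","rb"))
P=np.r_[tray[:2],.09]           # pivot
FL=.003                         # floor thickness (assumed)
H=-1                            # half-turn choice: +1 / -1
def Rs(yaw,pitch): return Ro.from_euler("ZY",[yaw,pitch]).as_matrix()
def tool(p,R,h=None):           # grasp point p, object rotation R -> tcp pos, rpy deg
    h=h or H
    M=np.c_[h*R[:,1],h*R[:,0],-R[:,2]]
    return np.asarray(p)+.163*R[:,2], Ro.from_matrix(M).as_euler("xyz",degrees=True)
def traypt(x,z,tilt=.25,y=0):   # tray_low coords -> world
    return P+Rs(tray[2],tilt)@np.array([.150+x,y,FL+z])
def lip2grip(lip,yaw,pitch,dy=0): return lip+Rs(yaw,pitch)@np.array([-.126,dy,.095])
def F(): 
    s=r.sense(); return s["contact_force"],s["clock"]
E
python3 - <<'E'
from h import *
for h in (1,-1):
    print(h)
    R=Rs(tray[2],0); tip=P+R@[.2,0,.008]
    print(r.inverse_kinematics(*tool(tip+[0,0,.04],R,h)))
    g=np.r_[scoop[:2],.095]
    print(r.inverse_kinematics(*tool(g,Rs(scoop[2],0),h)), r.inverse_kinematics(*tool(g+[0,0,.2],Rs(scoop[2],0),h)))
    for x in (-.16,-.002):
        for z in(0,.15): print(x,z,r.inverse_kinematics(*tool(lip2grip(traypt(x,z),tray[2],.29),Rs(tray[2],.29),h)))
E
```

```text
1
[-3.37174963e+01  6.46174483e+00  7.96788950e+01 -2.54444375e-14
  9.38593601e+01  6.20417502e+01]
[ 3.28943590e+01 -3.12612104e+00  9.38452014e+01 -2.54444375e-14
  8.92809196e+01  1.09578060e+02] [ 3.28943590e+01 -3.33944989e+00  7.37279257e+01 -2.54444375e-14
  1.09611524e+02  1.09578060e+02]
-0.16 0 [-14.04494518  -2.30202717  81.49940803  16.86271511 102.71362062
  85.17504321]
-0.16 0.15 [-17.82361836   1.65869625  62.66202469  18.4597075  117.97608132
  86.32613678]
-0.002 0 [-28.94314725   2.87617292  80.25668739  15.65617238 103.08179849
  69.54839475]
-0.002 0.15 [-32.20585724   6.78261434  61.35434252  16.91487632 118.36148613
  70.78656596]
-1
[ -33.71749633    6.46174483   79.67889505    0.           93.85936012
 -117.95824982]
[ 3.28943590e+01 -3.12612104e+00  9.38452014e+01 -2.54444375e-14
  8.92809196e+01 -7.04219399e+01] [ 3.28943590e+01 -3.33944989e+00  7.37279257e+01 -2.54444375e-14
  1.09611524e+02 -7.04219399e+01]
-0.16 0 [-14.04494518  -2.30202717  81.49940803  16.86271511 102.71362062
 -94.82495679]
-0.16 0.15 [-17.82361836   1.65869625  62.66202469  18.4597075  117.97608132
 -93.67386322]
-0.002 0 [ -28.94314725    2.87617292   80.25668739   15.65617238  103.08179849
 -110.45160525]
-0.002 0.15 [ -32.20585724    6.78261434   61.35434252   16.91487632  118.36148613
 -109.21343404]
```

```bash
sed -i 's/^H=-1 /H=1 /' h.py
python3 - <<'E'
from h import *
R=Rs(tray[2],0)
def tip2tcp(t): # fingertip 19 mm ahead of grasp point
    return tool(t+np.array([0,0,.019]),R)
t0=P+R@[.2,0,.008]
r.reach(*tip2tcp(t0+[0,0,.12])); r.grab(5)
f0,_=F()
r.servo_line(tip2tcp(t0+[0,0,.01])[0],speed=.15)
print(F())
for z in np.r_[np.arange(.095,.047,-.006),np.arange(.046,.030,-.002)]:
    th=np.arcsin(np.clip((.098-z)/.2,0,.25))
    t=P+Rs(tray[2],th)@[.2,0,.008]; t[2]=z
    r.servo_line(tip2tcp(t)[0],speed=.1)
    f,c=F(); print(round(z,3),(f-f0).round(1),round(c,2), (r.sense()["tcp_pos"][2]-.182).round(4))
    if (f-f0)[2]>22: break
r.wait(1.0)
s=r.snapshot("side");cv2.imwrite("pics/s1.png",cv2.resize(s["frame"][170:300,240:380,::-1],None,fx=4,fy=4,interpolation=cv2.INTER_CUBIC))
E
```

```text
(array([-0.03834348, -0.23496405,  0.71871946]), 5.6583)
0.095 [ 0.4  0.5 -0.4] 5.94 0.0949
0.089 [ 0.4  1.1 -1. ] 6.19 0.0887
0.083 [ 0.3  0.7 -0.8] 6.44 0.0823
0.077 [0.9 1.3 0. ] 6.69 0.0763
0.071 [ 0.5  1.2 -0.6] 6.94 0.0703
0.065 [ 1.   1.  -0.7] 7.19 0.0643
0.059 [0.9 0.4 0. ] 7.44 0.0582
0.053 [ 0.8  0.7 -0.3] 7.69 0.0523
0.046 [-4.5  2.5 13.9] 7.94 0.0497
0.044 [-7.1  4.3 22.1] 8.19 0.0496
```

View pics/s1.png

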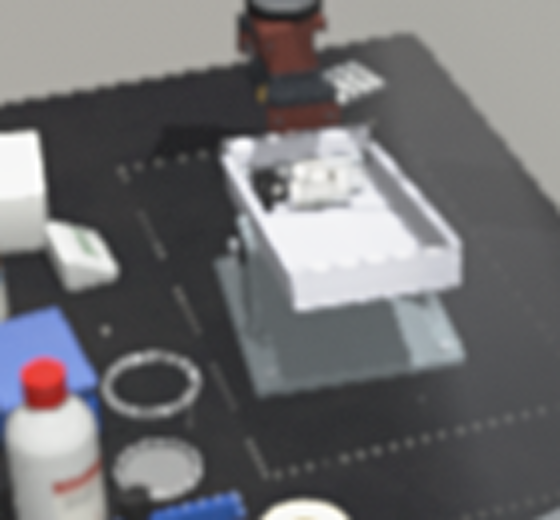

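The tray is tilted with the vials bunched at the far (tab) end, and the press hit the stop. Now the scoop.

Run:
```python
from h import *
s=r.sense(); r.servo_line(s["tcp_pos"]+[0,0,.13],speed=.25)
r.let_go()
g=np.r_[scoop[:2],.095]; R=Rs(scoop[2],0)
r.reach(*tool(g+[0,0,.12],R)); f0,_=F()
# check grip by wrist view + top before descending
w=r.snapshot("top"); pickle.dump(w,open("top1.pkl","wb"))
r.servo_line(tool(g,R)[0],speed=.15)
print((F()[0]-f0).round(1))
r.grab(45); f,c=F(); s=r.sense(); print(c,(f-f0).round(1),s["opening"],s["gripper_force"],s["tcp_pos"],s["orientation"],tool(g,R))
t=s["tcp_pos"]; r.servo_line(t+[0,0,.10],speed=.12); r.wait(.2)
f,c=F(); print(c,(f-f0).round(1))
a=r.snapshot("side"); b=w["frame"][200:320,160:460,::-1]
c1=cv2.resize(a["frame"][200:340,330:480,::-1],None,fx=3,fy=3,interpolation=cv2.INTER_CUBIC)
b=cv2.resize(b[:, 120:],None,fx=2.6,fy=2.6,interpolation=cv2.INTER_CUBIC)
o=np.zeros((max(c1.shape[0],b.shape[0]),0+c1.shape[1]+b.shape[1],3),np.uint8)[:600,:];o[:c1.shape[0],:c1.shape[1]]=c1;o[:b.shape[0],c1.shape[1]:]=b
o=cv2.resize(o,None,fx=min(1,800/o.shape[1]),fy=min(1,800/o.shape[1]));cv2.imwrite("pics/s2.png",o)
```

```text
[-0.4 -0.1  0. ]
15.6833 [ 0.6  0.4 -0.8] 0.013899245042254026 44.99038338661194 [0.43237929 0.32015562 0.257981  ] [ 1.79998108e+02 -7.56835129e-04  1.33183245e+01] (array([0.43237274, 0.32014603, 0.258     ]), array([180.        ,   0.        ,  13.31629892]))
16.8667 [-0.9 -0.3 -2.2]
```

View pics/s2.png

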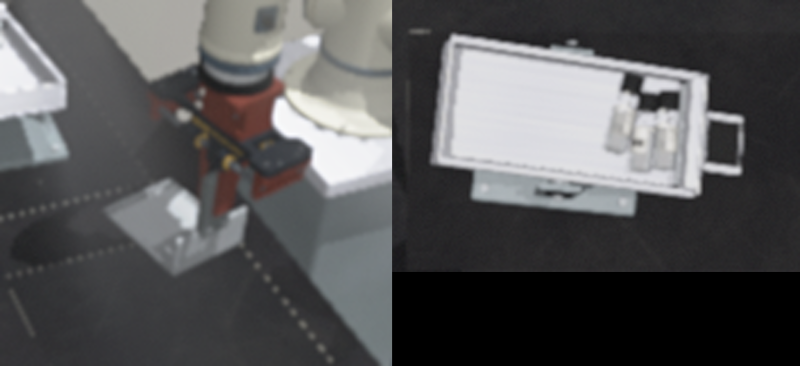

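The view shows the scoop held level at a 13.9 mm opening. The vials lie together at the tab end (about (622,113), (645,128) and (666,132) in the right panel), with the uphill one slightly skewed. Now I bring the scoop into the tray and probe the floor with its lip.

```bash
cat >> h.py <<'E'
def sc(x,z,pitch,dy=0):  # tcp pose with lip at tray_low (x,z), scoop pitch
    return tool(lip2grip(traypt(x,z,y=dy),tray[2],pitch),Rs(tray[2],pitch))
def nf(f0):  # force in tray axes (along, across, normal), relative
    return Rs(tray[2],.25).T@(F()[0]-f0)
E
python3 - <<'E'
from h import *
PI=.25+.035
s=r.sense(); r.servo_line(s["tcp_pos"]+[0,0,.08],speed=.2)
r.reach(*sc(-.138,.13,PI)); r.servo_line(sc(-.138,.025,PI)[0],speed=.12); r.wait(.3)
f0=np.mean([F()[0] for _ in range(5)],0); print(F()[1],f0)
z=.02
while z>-.012:
    r.servo_line(sc(-.138,z,PI)[0],speed=.05); n=nf(f0); print(round(z,4),n.round(1),round(F()[1],2))
    if n[2]>4: break
    z-=.0015
np.save("f0.npy",f0); np.save("z.npy",z)
a=r.snapshot("side");b=r.snapshot("top")
c1=cv2.resize(a["frame"][170:280,260:390,::-1],None,fx=3.4,fy=3.4,interpolation=cv2.INTER_CUBIC)
b1=cv2.resize(b["frame"][205:305,285:455,::-1],None,fx=2.1,fy=2.1,interpolation=cv2.INTER_CUBIC)
o=np.zeros((c1.shape[0],c1.shape[1]+b1.shape[1],3),np.uint8);o[:,:c1.shape[1]]=c1;o[:b1.shape[0],c1.shape[1]:]=b1;cv2.imwrite("pics/s3.png",o[:,:800])
E
```

```text
20.2833 [ 0.99545449 -0.57267104 -1.41237768]
0.02 [-0.3 -1.3 -0.6] 20.53
0.0185 [ 0.3 -0.5 -0.5] 20.78
0.017 [-0.2 -1.7 -0.3] 21.03
0.0155 [-0.5 -1.3 -1. ] 21.28
0.014 [0.1 0.1 0.2] 21.53
0.0125 [ 0.  -1.5 -0.3] 21.78
0.011 [ 0.3 -0.9 -1.6] 22.03
0.0095 [ 0.6 -0.5 -0.6] 22.28
0.008 [-0.  -1.9 -0.3] 22.53
0.0065 [ 0.5 -1.9 -1. ] 22.78
0.005 [-0.2 -1.5 -2. ] 23.03
0.0035 [ 0.4 -0.7 -1.6] 23.28
0.002 [-0.9 -0.9 -0.5] 23.53
0.0005 [-0.5 -1.8  1.7] 23.78
-0.001 [-2.4 -1.4  6. ] 24.03
```

View pics/s3.png

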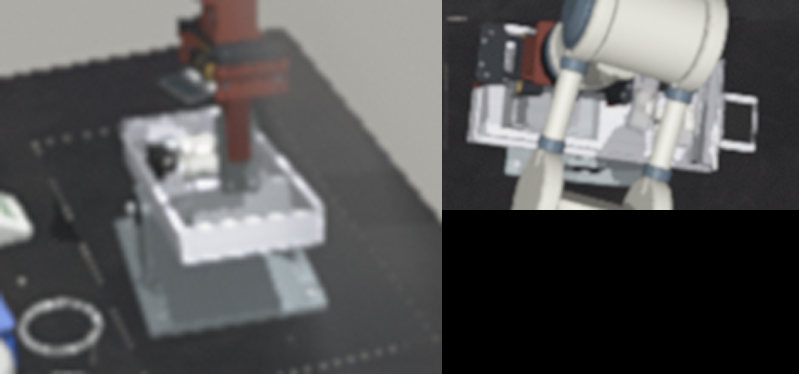

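The lip met the floor at z≈0, as modelled, and the scoop sits inside the tray uphill of the vials. Now I slide it under them with normal-force feedback.

Run:
```python
from h import *
PI=.25+.035; f0=np.load("f0.npy"); z=float(np.load("z.npy"))
x=-.138
while x<.003:
    x+=.004
    r.servo_line(sc(x,z,PI)[0],speed=.04); n=nf(f0)
    print(round(x,3),round(z*1e3,1),n.round(1),round(F()[1],1))
    z+=np.clip((n[2]-5)/8e3,-.001,.001); z=np.clip(z,-.004,.002)
    if -n[0]>30 or n[2]>30: break
np.save("z.npy",z); np.save("x.npy",x)
a=r.snapshot("side");b=r.snapshot("top")
c1=cv2.resize(a["frame"][170:280,260:390,::-1],None,fx=3.4,fy=3.4,interpolation=cv2.INTER_CUBIC)
b1=cv2.resize(b["frame"][205:305,285:455,::-1],None,fx=2.1,fy=2.1,interpolation=cv2.INTER_CUBIC)
o=np.zeros((c1.shape[0],c1.shape[1]+b1.shape[1],3),np.uint8);o[:,:c1.shape[1]]=c1;o[:b1.shape[0],c1.shape[1]:]=b1;cv2.imwrite("pics/s4.png",o[:,:800])
```

```text
-0.134 -1.0 [-1.4 -0.1  6.1] 24.4
-0.13 -0.9 [-1.8 -0.8  7.5] 24.6
-0.126 -0.5 [-2.  -0.8  6.4] 24.9
-0.122 -0.4 [-2.3 -0.1  6.6] 25.1
-0.118 -0.2 [-2.  -0.9  5.8] 25.4
-0.114 -0.1 [-1.4 -0.8  6. ] 25.6
-0.11 0.1 [-1.8 -0.3  6.3] 25.9
-0.106 0.2 [-1.9  0.3  6.3] 26.1
-0.102 0.4 [-1.5 -0.7  5.6] 26.4
-0.098 0.5 [-1.5 -0.7  6.5] 26.6
-0.094 0.6 [-2.2 -0.7  5.5] 26.9
-0.09 0.7 [-1.8 -0.9  5.8] 27.1
-0.086 0.8 [-3.2 -0.8  5.6] 27.4
-0.082 0.9 [-3.  -0.7  4.7] 27.6
-0.078 0.8 [-3.4 -0.8  5.1] 27.9
-0.074 0.8 [-2.5 -0.7  5.1] 28.1
-0.07 0.9 [-1.9 -1.7  4.6] 28.4
-0.066 0.8 [-1.3 -0.   5. ] 28.6
-0.062 0.8 [-0.7 -1.5  4.8] 28.9
-0.058 0.8 [-2.9 -1.3  5.6] 29.1
-0.054 0.9 [-3.3 -0.7  5.1] 29.4
-0.05 0.9 [-3.2 -0.8  5.1] 29.6
-0.046 0.9 [-2.5 -0.7  4. ] 29.9
-0.042 0.8 [-1.2 -0.9  4.5] 30.1
-0.038 0.7 [-1.9 -1.   4.8] 30.4
-0.034 0.7 [-2.3 -1.2  4.6] 30.6
-0.03 0.6 [-4.1 -1.4  5.5] 30.9
-0.026 0.7 [-4.1 -1.5  5.8] 31.1
-0.022 0.8 [-3.5 -0.5  5. ] 31.4
-0.018 0.8 [-3.2 -0.7  4.1] 31.6
-0.014 0.7 [-3.7 -1.   5.4] 31.9
-0.01 0.7 [-0.8 -0.2  4.8] 32.1
-0.006 0.7 [-3.2 -1.2  4.4] 32.4
-0.002 0.6 [-2.9 -1.5  5. ] 32.6
0.002 0.6 [-7.3 -0.2  7. ] 32.9
0.006 0.9 [-15.9  -2.7   9. ] 33.1
```

View pics/s4.png

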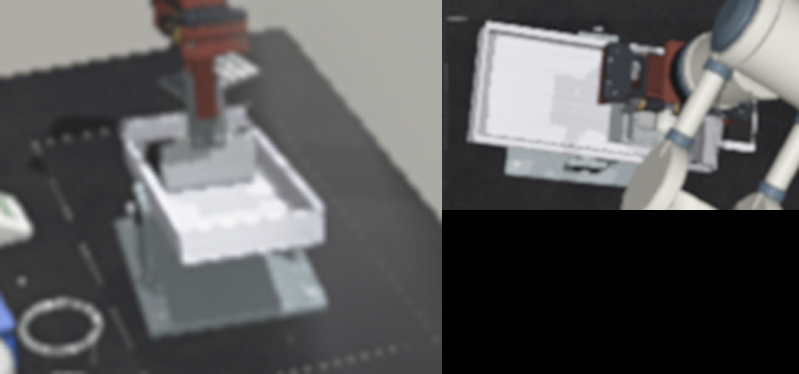

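Three humps in the force trace (x≈-0.08, -0.05, -0.03) and the contact with the end wall suggest all three vials are on the blade. Now a slow draw-back, then lift.

Run:
```python
from h import *
PI=.25+.035; f0=np.load("f0.npy"); z=.0007
for x in np.arange(-.001,-.052,-.005):
    r.servo_line(sc(x,z,PI)[0],speed=.02); n=nf(f0)
    print(round(x,3),round(z*1e3,1),n.round(1),round(F()[1],1))
    z+=np.clip((n[2]-3)/8e3,-.0007,.0007)
x=-.051
r.servo_line(sc(x,.02,.25)[0],sc(x,.02,.25)[1],speed=.03)
r.wait(.4); print("load",(np.mean([F()[0] for _ in range(5)],0)-f0).round(2))
for zz,p in ((.04,.15),(.065,.05),(.09,-.04),(.13,-.06)):
    q=sc(x,zz,p); r.servo_line(q[0],q[1],speed=.05)
r.wait(.3); print("load",(np.mean([F()[0] for _ in range(5)],0)-f0).round(2),F()[1])
a=r.snapshot("side");b=r.snapshot("top")
c1=cv2.resize(a["frame"][120:280,240:390,::-1],None,fx=3,fy=3,interpolation=cv2.INTER_CUBIC)
b1=cv2.resize(b["frame"][205:305,285:455,::-1],None,fx=2.0,fy=2.0,interpolation=cv2.INTER_CUBIC)
o=np.zeros((c1.shape[0],c1.shape[1]+b1.shape[1],3),np.uint8);o[:,:c1.shape[1]]=c1;o[:b1.shape[0],c1.shape[1]:]=b1;cv2.imwrite("pics/s5.png",o[:,:800])
```

```text
-0.001 0.7 [ 2.5 -0.4  3. ] 33.7
-0.006 0.7 [ 0.4 -1.1  4.4] 34.1
-0.011 0.9 [-0.4 -1.5  2.8] 34.5
-0.016 0.9 [ 0.7 -0.9  2.9] 34.9
-0.021 0.8 [ 0.7 -1.7  3.4] 35.3
-0.026 0.9 [ 1.  -2.4  3.2] 35.7
-0.031 0.9 [-0.5 -1.1  1.9] 36.1
-0.036 0.8 [-0.  -1.5  2. ] 36.5
-0.041 0.7 [ 0.5 -1.5  2.6] 36.9
-0.046 0.6 [ 1.  -1.7  2.9] 37.3
-0.051 0.6 [ 0.8 -1.2  3.1] 37.7
load [-1.7   0.54 -2.23]
load [-0.86 -0.04 -3.53] 41.95
```

View pics/s5.png

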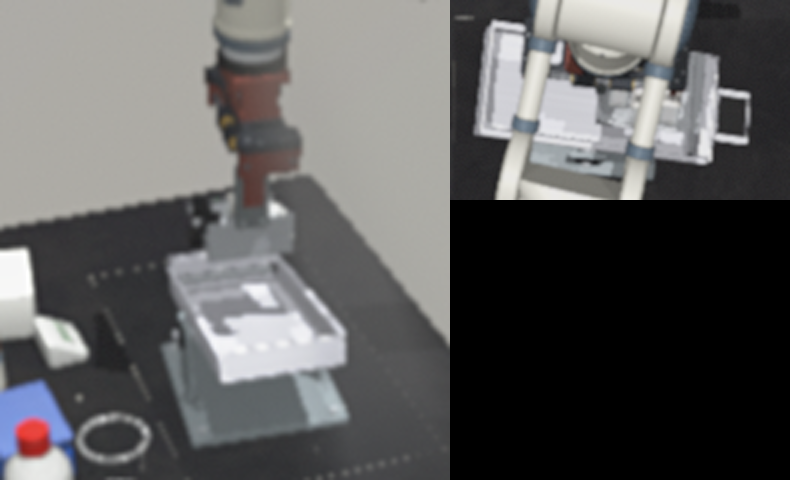

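The tray looks empty, and the scoop is up with the vials lying across it (caps visible left of the back wall at (205,215)). Load went up too. I carry it to where the scoop first stood.

Run:
```python
from h import *
R=Rs(scoop[2],-.05); g=np.r_[scoop[:2],.095]
q=tool(g+[0,0,.17],R); print(q,r.sense()["tcp_pos"])
r.servo_line(q[0],q[1],speed=.09); print(F()[1])
q=tool(g+[0,0,.02],R); r.servo_line(q[0],q[1],speed=.07)
R=Rs(scoop[2],0)
q=tool(g+[0,0,.008],R); r.servo_line(q[0],q[1],speed=.02); r.wait(.2)
f1=np.mean([F()[0] for _ in range(5)],0)
for z in np.arange(.006,-.004,-.001):
    r.servo_line(tool(g+[0,0,z],R)[0],speed=.03); f=F()[0]-f1; print(round(z,4),f.round(1))
    if f[2]>3.5: break
print(F()[1])
a=r.snapshot("side");b=r.snapshot("top")
c1=cv2.resize(a["frame"][200:340,320:450,::-1],None,fx=3,fy=3,interpolation=cv2.INTER_CUBIC)
b1=cv2.resize(b["frame"][240:340,160:290,::-1],None,fx=3,fy=3,interpolation=cv2.INTER_CUBIC)
o=np.zeros((c1.shape[0],c1.shape[1]+b1.shape[1],3),np.uint8);o[:,:c1.shape[1]]=c1;o[:b1.shape[0],c1.shape[1]:]=b1;cv2.imwrite("pics/s6.png",o[:,:800])
```

```text
(array([0.43049636, 0.3280736 , 0.42779629]), array([177.13521102,   0.        ,  13.31629892])) [ 0.54399217 -0.09656562  0.44426041]
47.0917
0.006 [-0.8 -0.1 -0.8]
0.005 [-1.1  1.8 -0.8]
0.004 [-1.5  1.5  0.2]
0.003 [-1.2  0.3 -0.3]
0.002 [-1.9  0.6  0.3]
0.001 [-0.2  0.8  0.4]
0.0 [-0.1  1.4  0.3]
-0.001 [-2.9 -0.8  8.5]
52.45
```

View pics/s6.png

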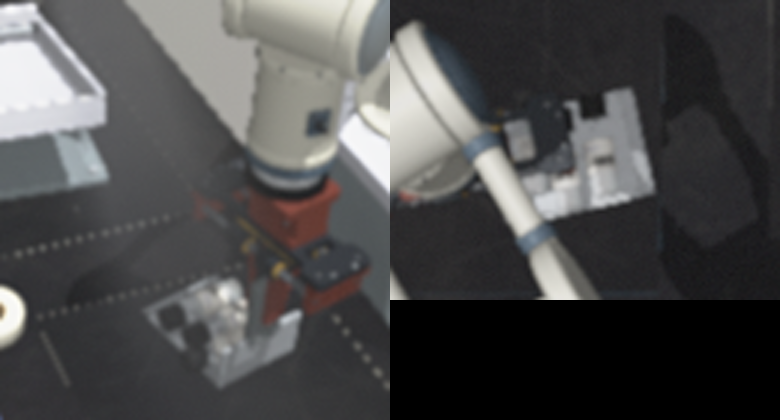

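The scoop is down on the worktop with the vials inside, caps at (172,317) and (195,335). Release, retreat and check.

Run:
```python
from h import *
R=Rs(scoop[2],0); g=np.r_[scoop[:2],.095]
r.servo_line(tool(g+[0,0,-.0003],R)[0],speed=.03); r.wait(.2)
r.let_go(); r.servo_line(tool(g+[0,0,.12],R)[0],speed=.12)
j=r.sense()["joints"].copy(); j[0]+=35; r.move_joints(j); print(F()[1])
a=r.snapshot("side");b=r.snapshot("top")
c1=cv2.resize(a["frame"][240:340,340:460,::-1],None,fx=3.3,fy=3.3,interpolation=cv2.INTER_CUBIC)
b1=cv2.resize(b["frame"][240:340,160:280,::-1],None,fx=3.3,fy=3.3,interpolation=cv2.INTER_CUBIC)
cv2.imwrite("pics/s7.png",np.hstack([c1,b1]))
```

```text
56.5833
```

View pics/s7.png

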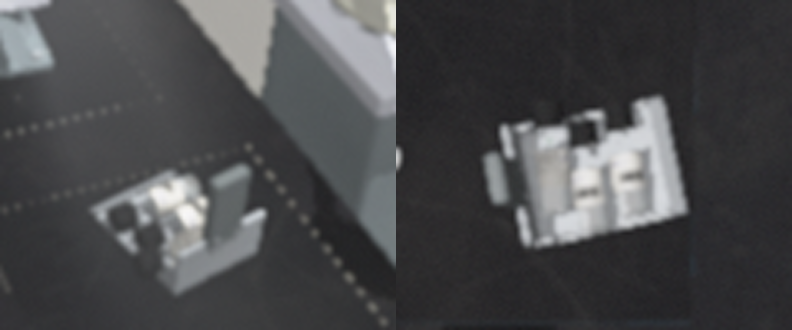

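The final view shows the scoop flat and released with three vials across the blade. The three caps are at (122,215), (150,235) and (150,262).

```bash
python3 -c "
from station import r
print(r.hand_in())"
```

```text
the job is handed in; nothing more can be done
None
```

I handed the job in at about 57 s on the robot clock: the scoop stands flat and released on the worktop with all three vials lying in it, but `r.hand_in()` returned no verdict, so whether it passed is not confirmed.

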